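# Crack open the garden water valve past its worn play

### The arm

A 7-joint arm with a two-finger parallel gripper is mounted at the origin on the work surface. World frame = base frame: x ahead of the robot, y to its left, z up, the work surface at z = 0. Lengths are in m, angles in rad, forces in N, time in s.
With the tool pointing down it reaches from about 0.425 to 0.925 m from the base axis. Payload 6.8 kg.
Tool frame: the origin (TCP) lies on the centre line of the jaws, within the pads' length; the fingertips stand 14 mm ahead of it and the grasp point (between the pads) lies 5 mm behind it (r.nose_length is the distance from the TCP to the fingertips, in m); z points along the fingers, y is the direction in which the jaws open and shut (so a half turn about z gives the same grasp; the last joint's range is limited). The gripper opens to 85 mm and grips with 20 to 120 N. Pads are 22 mm wide; open, the fingers measure 114 mm over their backs; the gripper's body (76 mm by 85 mm) begins 54 mm behind the grasp point. The pads swing forward as they close: fully open they stand 13 mm farther back than shut.
Start: joints at [-1.449, 0.477, 0.022, 1.555, -0.011, 1.109, -0.083], TCP at [0.154, 0.657, 0.245] pointing down, gripper open.
Joint ranges: [-2.96, 2.96], [-0.34, 2.1], [-1.41, 1.46], [0.24, 2.44], [-1.37, 4.51], [0.17, 1.92], [-2.96, 2.96]. Speed limits (rad/s): [2.39, 2.39, 3.14, 3.14, 3.14, 3.14, 3.14].

### API

Orientations are given as a rotation vector (axis times angle).
In Python, from bench import r, imaging, look_for, outline_of gives the robot as it stands. The module is installed in compiled form; this text tells all that it offers.
- The arm moves only by the tool carry_out, never from a script. Its arguments are lists of equal length, an entry for each row: "offset": the shift along the tool's x, y, z as a fraction of full scale, a list of three; "turn": the turn, a rotation vector about the tool's x, y, z as a fraction of full scale, a list of three. A call has 1 to 8 rows; each row is the pose to reach, as a shift and turn from the pose commanded when the call began, along the tool's axes at that moment; what a row does not reach only later rows make up. Full scale, the value 1, is 0.5 m for a shift and 1.5 rad for a turn. A row lasts 1/10 s, in which the tool goes at most 50 mm and 8.59 degrees, less where a joint would pass 70% of its speed; a pose out of reach is approached as far as the arm can. A call with a number of a shift or a turn outside -1 to 1 is refused whole. A call with a gripper value outside its range is refused whole. "hand" is the closure, from 0 (fully open) to 1 (shut), set as the call begins (left out, the last holds). The fingers move at their own pace and stop on an object; "force" is the grip in N (left out, the last holds). Time passes only in rows, so rows that repeat a pose let the fingers close. It gives the time, the measured TCP pose, the force and the opening at its end, in the units of the state.
- r.get_obs(): the state, without advancing time (a new reading comes with each control period).
- imaging.grab_frame(name): name is "scene" or "side" or "wrist"; returns a dict with "pixels" (384x512x3 uint8, red, green, blue), "fx", "fy", "cx", "cy" (pixels), "R" (3x3) and "t" (3): a world point X has camera coordinates R X + t. Camera axes: x right, y down, z forward; pixel columns grow to the right and rows downward; lengths in m; the calibration is good to about 2 mm. A picture is of the moment at which its call begins. There is no depth.
- r.hand_in(): hands the job in, once; it reports no verdict.
Trained networks look in the newest picture that a camera, given by its name, has taken for a name from the list of things; names that differ only in an ending like _2 or _b are one class to them, and where a whole thing is asked for, a point or a joint stands for the part that bears it (a point fixed in the world has none). Each returns a list of dicts, best first, with "score" (0 to 1); they miss things now and then, are a little off and sometimes report something else, mostly with a low value. They report only what shows in the picture. A call takes as long as a camera call.
- look_for(query, camera): "xyz" ([x, y, z] in m, in the coordinates of the camera as it stood for that picture, good to about 4 mm: the middle of the surface that is visible of it).
- outline_of(query, camera): "region" (384x512 bool, what is visible of it).
The state is a dict: "clock": time; "joints": joint angles; "qvel": joint speeds; "tau": joint torques, N m; "tcp_pos": TCP position; "orientation": TCP orientation; "contact_force": force on the tool from outside, world axes, zero at the start; "moment": the same for the moment, N m; "grip_width": finger opening in m.
Only numpy, scipy, OpenCV 4.12 (cv2) and the standard library are available. Lean on these libraries where they do the work, as an engineer would, in place of code of your own. Each camera call takes 0.05 s, during which the arm holds its last target. There are 200 camera calls.

### The job

The garden water line is being filled after winter: first close the drain cock by swinging its blue lever square across the pipe up to its stop without forcing it, then open the red handwheel valve counter-clockwise by half a turn. The wheel is worn and turns loosely at first, so feel for where it begins to drive the stem and count the half turn (to within about 15 degrees) only from there. Then let go, leaving the other things on the shelf where they are.

Things in the scene. Friction and masses are not known exactly. Their poses are not given: they have to be found in the camera images.
- valve: Fixed garden-water pipe run: copper pipe 27 mm across, level at 60 mm height, 360 mm between the two elbows where it goes down through the shelf. Origin on the shelf under the middle of the pipe; y along the pipe, z up. Brass gate valve at y = -80 mm, drain cock at y = +70 mm.
- handwheel: Red handwheel, 100 mm across, 12 mm thick. Origin at its centre on its vertical axis, 158 mm above the shelf; z up, x towards its black knob. Counter-clockwise from above opens. Worn loose on the nut that lifts the stem: it first turns free (1 N at the knob) over an unknown 20 to 100 degrees, then drives the nut (14 N at the knob). Wheel and nut stay where left.
- spinner_c (a point): Upright black crank knob on the handwheel, 16 mm across, 40 mm tall (166 to 206 mm above the shelf), 42 mm from the wheel's axis; it spins freely about its own axis, so a hand can hold it and go round with it. Point on its axis, half-way up (186 mm above the shelf).
- stem: Steel stem, 10 mm across, standing up through the middle of the wheel to 10 mm above the wheel's top face. Origin at the centre of its top end. It does not turn; it rises 2 mm for each full turn of the nut (half a turn: 1 mm). The valve is shut at the start.
- drain_lever: Blue drain lever, 16 mm wide, 70 mm long. Origin on its vertical pivot, 104 mm above the shelf; it reaches along its own y. Along the pipe (valve's +y) it is open; it starts 0 to 20 degrees from there. It closes counter-clockwise from above, at a hard stop at 90 degrees, square across the pipe, to the valve's -x. Needs 2.5 N at the knob and stays where left; pushed on at the stop it springs, 3 N per mm.
- lever_knob (a point): Upright round knob on the end of the drain lever, 16 mm across, 38 mm tall above the lever's flat (112 to 150 mm above the shelf), 62 mm from the pivot. Point on its axis at 134 mm above the shelf.
- charger_c (a point): Grey plastic battery charger box with a black carrying handle, 120 x 190 x 65 mm; leave it where it is. Point at its centre.
- clamp_c (a point): Red spring clamp lying flat, about 150 x 75 x 18 mm; leave it where it is. Point at its centre.
- brush_c (a point): Stainless terminal brush, an upright stub 36 mm across and 105 mm high; leave it where it is. Point at its centre.
- torch_c (a point): Aluminium torch lying on its side, 160 mm long, 38 mm across the head; leave it where it is. Point at its centre.
- fuse_case_c (a point): Black plastic fuse case, shut, 77 x 112 x 37 mm; leave it where it is. Point at its centre.
- jar_c (a point): Glass jar with a lid, 68 mm across, 95 mm high; leave it where it is. Point at its centre.

How it is judged:
On the way, in this order (a step that is already met when the one before it is completed fails the run):
1. the drain lever stands square across the pipe, at its stop (angle between the y axis of drain_lever and the y axis of valve, either way round above 1.43 rad), for 0.2 s.
2. the wheel's play is taken up and the stem has begun to rise (0.1 mm) (distance of stem from where it was at the start of the episode above 0.0001 m), for 0.1 s.
At the end, for the whole second after the job is handed in: The drain lever is square across the pipe (within 8 degrees of its stop), the stem has been raised by half a turn of its nut (1.0 mm, within 16 degrees of turn or 0.09 mm), the wheel is at rest and let go (angle between the y axis of drain_lever and the y axis of valve, either way round above 1.43 rad and distance of stem from where it was at the start of the episode between 0.000910873 and 0.00108913 m and angular speed of handwheel below 0.05 rad/s); the robot touches nothing.
It fails at once if the drain lever is forced: bent more than 8 mm past square at its knob, which takes about 25 N (y of lever_knob in the frame of valve below 0.062 m).
It fails at once if the stem is pressed with more than 15 N (contact force between anything else and stem above 15 N).
It fails at once if a bystander is shifted by more than 30 mm (distance of any of charger_c, clamp_c, brush_c, torch_c, fuse_case_c, jar_c from where it was at the start of the episode above 0.03 m).
It also fails if it takes over 67 s, if anything falls off the work surface, if the arm or the gripper's body presses on something with over 40 N, if the wrist force passes 120 N, or if a joint passes its speed limit or range.

## Working session

There is one attempt and no reset: what is moved stays moved. The work goes in short steps, Python scripts to look and compute and a tool call to move; the robot and the scene stay as the last step left them, time stands still between calls to the robot, and variables do not carry over. Pictures are saved under pics/ and viewed, about 8 in all and at most 12, crops included, and the job is handed in when it is done.

Besides the shell and the picture viewer there is one more tool, called after "Emit:" by a JSON object that holds its "op" and its "data", one argument or row to a line. carry_out: Moves the arm, as the interface text tells. Shift numbers are shares of 0.5 m and turn numbers shares of 1.5 rad, none past 1 either way. Its arguments: {"type":"object","properties":{"offset":{"type":"array","items":{"type":"array","items":{"type":"number","minimum":-1,"maximum":1}}},"turn":{"type":"array","items":{"type":"array","items":{"type":"number","minimum":-1,"maximum":1}}},"hand":{"type":"number"},"force":{"type":"number"}},"required":["offset","turn"]}

```bash
mkdir -p pics; cat > h.py <<'E'
import numpy as np, cv2
from bench import r, imaging, look_for, outline_of
from scipy.spatial.transform import Rotation as Ro
def grab(c,save=None):
    f=imaging.grab_frame(c)
    if save: cv2.imwrite('pics/'+save,f['pixels'][:,:,::-1])
    return f
def w(f,p): return np.array(f['R']).T@(np.array(p)-np.array(f['t']))
def proj(f,X):
    c=np.array(f['R'])@np.array(X)+np.array(f['t']); return np.array([f['fx']*c[0]/c[2]+f['cx'],f['fy']*c[1]/c[2]+f['cy']])
def ray(f,u,v,z):
    d=np.array(f['R']).T@np.array([(u-f['cx'])/f['fx'],(v-f['cy'])/f['fy'],1]); o=-np.array(f['R']).T@np.array(f['t']); return o+d*(z-o[2])/d[2]
def st():
    o=r.get_obs(); print({k:np.round(o[k],4).tolist() for k in('clock','tcp_pos','orientation','contact_force','moment','grip_width')}); return o
E
python3 - <<'E'
from h import *
np.set_printoptions(precision=4,suppress=True)
o=st(); print(Ro.from_rotvec(o['orientation']).as_matrix())
ims=[]
for c in('scene','side'):
    f=grab(c); ims.append(f['pixels'])
    for q in('valve','handwheel','spinner_c','stem','drain_lever','lever_knob','charger_c','clamp_c','brush_c','torch_c','fuse_case_c','jar_c'):
        print(c,q,[(round(d['score'],2),w(f,d['xyz']),proj(f,w(f,d['xyz'])).round()) for d in look_for(q,c)[:2]])
    print(-np.array(f['R']).T@f['t'])
cv2.imwrite('pics/a.png',ims[0][:,:,::-1]);cv2.imwrite('pics/b.png',ims[1][:,:,::-1])
E
```

```text
{'clock': 0.0, 'tcp_pos': [0.1536, 0.6567, 0.2443], 'orientation': [-0.3601, -3.1208, 0.0029], 'contact_force': [-0.1563, 0.2547, 0.167], 'moment': [-0.0085, 0.0587, 0.0185], 'grip_width': 0.0856}
[[-0.9737  0.2278 -0.0003]
 [ 0.2278  0.9737 -0.0018]
 [-0.0001 -0.0018 -1.    ]]
scene valve [(0.61, array([ 0.538 , -0.1485,  0.0726]), array([218., 221.]))]
scene handwheel [(0.57, array([ 0.5227, -0.1715,  0.1663]), array([206., 204.]))]
scene spinner_c [(0.65, array([ 0.5252, -0.1703,  0.1597]), array([207., 206.]))]
scene stem []
scene drain_lever [(0.24, array([ 0.5395, -0.147 ,  0.075 ]), array([219., 220.]))]
scene lever_knob [(0.65, array([0.5611, 0.02  , 0.1136]), array([269., 196.]))]
scene charger_c [(0.93, array([0.4458, 0.3979, 0.0693]), array([346., 132.]))]
scene clamp_c [(0.82, array([ 0.5637, -0.4201,  0.0214]), array([143., 276.]))]
scene brush_c [(0.63, array([ 0.4001, -0.1675,  0.0604]), array([194., 193.]))]
scene torch_c [(0.84, array([ 0.6471, -0.1151,  0.0316]), array([246., 249.]))]
scene fuse_case_c [(0.87, array([0.5585, 0.4394, 0.0367]), array([374., 155.]))]
s
[... 187 characters left out ...]
dwheel [(0.94, array([ 0.5229, -0.175 ,  0.1619]), array([275., 205.]))]
side spinner_c [(0.63, array([ 0.5197, -0.1767,  0.1613]), array([275., 206.]))]
side stem []
side drain_lever []
side lever_knob [(0.57, array([0.556 , 0.024 , 0.1164]), array([257., 179.]))]
side charger_c [(0.87, array([0.408 , 0.3485, 0.0668]), array([184., 155.]))]
side clamp_c [(0.82, array([ 0.5586, -0.4214,  0.0174]), array([334., 313.]))]
side brush_c [(0.68, array([ 0.3974, -0.1755,  0.0491]), array([229., 252.]))]
side torch_c [(0.96, array([ 0.6357, -0.1352,  0.0308]), array([304., 226.]))]
side fuse_case_c [(0.66, array([0.5444, 0.4125, 0.0411]), array([216., 147.]))]
side jar_c []
[ 0.1682 -0.906   0.7338]
```

```bash
python3 - <<'E'
import cv2
a=cv2.imread('pics/a.png')[140:300,130:330];b=cv2.imread('pics/b.png')[110:310,180:360]
cv2.imwrite('pics/ab.png',cv2.hconcat([cv2.resize(a,(400*5//5,320)),cv2.resize(b,(288,320))]) if 0 else cv2.hconcat([cv2.resize(a,None,fx=2.5,fy=2.5,interpolation=3)[:400,:500],cv2.resize(b,(300,333),interpolation=3) if 0 else cv2.copyMakeBorder(cv2.resize(b,(300,333),interpolation=3),0,67,0,0,0)]))
E
```

```text
(no output)
```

View pics/ab.png

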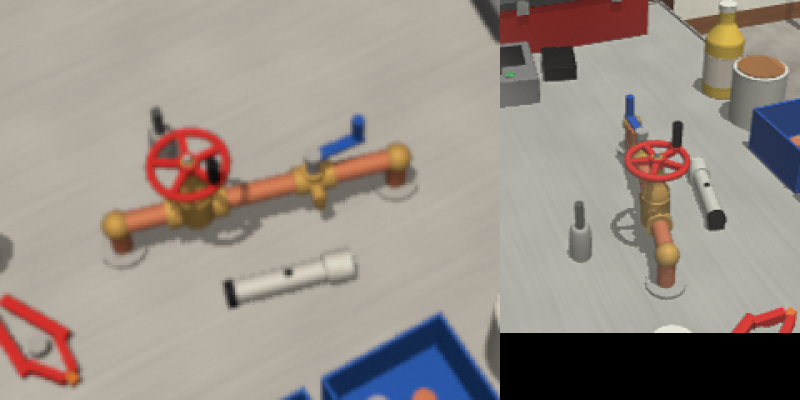

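The left crop (scale 2.5, offset 130,140) shows the pipe's elbows at about (176,229) and (289,203). The wheel knob is at (215,208), with its top at (215,203). The lever knob is at (273,191) and the pivot at (255,203). I'll triangulate from these.

```bash
python3 - <<'E'
from h import *
np.set_printoptions(precision=4,suppress=True)
fs={}
def hsv(f): return cv2.cvtColor(f['pixels'],cv2.COLOR_RGB2HSV)
for c in('scene','side'):
    f=grab(c); fs[c]=f; H=hsv(f)
    red=(((H[...,0]<6)|(H[...,0]>174))&(H[...,1]>180)&(H[...,2]>90)).astype('uint8')
    hw=proj(f,[0.523,-0.173,0.158]).astype(int); m=np.zeros_like(red); m[hw[1]-35:hw[1]+35,hw[0]-40:hw[0]+40]=1; red*=m
    cn=max(cv2.findContours(red,0,1)[0],key=cv2.contourArea); e=cv2.fitEllipse(cn)
    print(c,'wheel',e, ray(f,*e[0],0.158))
f=fs['scene']
for n,u,v,z in(('elbL',176,229,.06),('elbR',289,203,.06),('leverknobtop',273,187,.15),('pivot',255,203,.112),('knobtop',215,203.5,.206)): print(n,ray(f,u,v,z))
E
```

```text
scene wheel ((204.8237762451172, 205.81385803222656), (27.61179542541504, 31.77585792541504), 79.55517578125) [ 0.5201 -0.1759  0.158 ]
side wheel ((284.526611328125, 208.3064422607422), (12.203044891357422, 20.310258865356445), 46.63090896606445) [ 0.54   -0.1925  0.158 ]
elbL [ 0.4914 -0.2716  0.06  ]
elbR [0.5871 0.0771 0.06  ]
leverknobtop [0.5599 0.0328 0.15  ]
pivot [ 0.5609 -0.031   0.112 ]
knobtop [ 0.5564 -0.1566  0.206 ]
```

Consistency checks pass: elbow to elbow is 0.3616 m against 0.360, and the wheel comes out the same two ways. The pipe's y axis is at about 74.7°, the pivot at (0.558,-0.030), the lever about 15° past open, and the wheel axis at (0.518,-0.174). I'm moving in for a wrist view, turning the tool along with the base.

Emit:
{"op": "carry_out", "data": {
  "offset": [
    [-0.69,-0.37,-0.3],
    [-0.69,-0.37,-0.3],
    [-0.69,-0.37,-0.3],
    [-0.69,-0.37,-0.3],
    [-0.69,-0.37,-0.3],
    [-0.69,-0.37,-0.3],
    [-0.69,-0.37,-0.3],
    [-0.69,-0.37,-0.3]
  ],
  "turn": [
    [0,0,0.8],
    [0,0,0.8],
    [0,0,0.8],
    [0,0,0.8],
    [0,0,0.8],
    [0,0,0.8],
    [0,0,0.8],
    [0,0,0.8]
  ]
}}

```text
clock: 2.2
tcp_pos: [0.4352, 0.4089, 0.3895]
orientation: [-2.066, -2.366, -0.001]
contact_force: [0.6, 1.4, 0.8]
grip_width: 0.0858
```

```bash
cat >> h.py <<'E'
def goto(X,yaw_y=None):
    "fractions to world X; yaw_y = desired world angle (deg) of tool y axis"
    o=r.get_obs(); M=Ro.from_rotvec(o['orientation']).as_matrix()
    d=M.T@(np.array(X)-o['tcp_pos'])/0.5; t=np.zeros(3)
    if yaw_y is not None:
        y=np.array([np.cos(np.radians(yaw_y)),np.sin(np.radians(yaw_y)),0]); z=np.array([0,0,-1.]); x=np.cross(y,z)
        t=Ro.from_matrix(M.T@np.c_[x,y,z]).as_rotvec()/1.5
    print('offset',d.round(3),'turn',t.round(3)); return d,t
E
python3 -c "
from h import *
st(); goto([0.49,-0.10,0.40],-15.3)"
```

```text
{'clock': 2.2, 'tcp_pos': [0.4352, 0.4089, 0.3895], 'orientation': [-2.0664, -2.3659, -0.0011], 'contact_force': [0.5508, 1.4141, 0.7726], 'moment': [0.0362, -0.0479, -0.0466], 'grip_width': 0.0858}
offset [-1.023 -0.028 -0.022] turn [ 0.    -0.001  0.268]
```

Emit:
{"op": "carry_out", "data": {
  "offset": [
    [-1,-0.03,-0.02],
    [-1,-0.03,-0.02],
    [-1,-0.03,-0.02],
    [-1,-0.03,-0.02],
    [-1,-0.03,-0.02],
    [-1,-0.03,-0.02],
    [-1,-0.03,-0.02],
    [-1,-0.03,-0.02]
  ],
  "turn": [
    [0,0,0.27],
    [0,0,0.27],
    [0,0,0.27],
    [0,0,0.27],
    [0,0,0.27],
    [0,0,0.27],
    [0,0,0.27],
    [0,0,0.27]
  ]
}}

```text
clock: 3.0
tcp_pos: [0.4781, 0.0108, 0.3968]
orientation: [-2.494, -1.91, -0.002]
contact_force: [0.8, -0.1, -0.2]
grip_width: 0.0853
```

```bash
python3 - <<'E'
from h import *
np.set_printoptions(precision=4,suppress=True)
o=st(); print(Ro.from_rotvec(o['orientation']).as_matrix())
f=grab('wrist'); cv2.imwrite('pics/w1.png',f['pixels'][:,:,::-1])
print(-np.array(f['R']).T@f['t'])
for q in('handwheel','spinner_c','drain_lever','lever_knob','stem','valve'):
    print(q,[(round(d['score'],2),w(f,d['xyz']),proj(f,w(f,d['xyz'])).round()) for d in look_for(q,'wrist')[:2]])
for n,X in(('pivot',(.558,-.030,.112)),('knob',(.558,.032,.15)),('axis',(.518,-.174,.174)),('wknob',(.556,-.157,.206))): print(n,proj(f,X))
E
```

```text
{'clock': 3.0, 'tcp_pos': [0.4781, 0.0108, 0.3968], 'orientation': [-2.494, -1.9098, -0.0022], 'contact_force': [0.786, -0.082, -0.2442], 'moment': [0.0292, -0.0865, -0.0029], 'grip_width': 0.0853}
[[ 0.2608  0.9654  0.0009]
 [ 0.9654 -0.2608  0.0011]
 [ 0.0013  0.0005 -1.    ]]
[0.4962 0.0798 0.5253]
handwheel [(0.58, array([ 0.5089, -0.1678,  0.1621]), array([309., 272.]))]
spinner_c [(0.8, array([ 0.5152, -0.1678,  0.1627]), array([313., 271.])), (0.51, array([ 0.5368, -0.1284,  0.0805]), array([312., 223.]))]
drain_lever [(0.62, array([0.5499, 0.0135, 0.1062]), array([304., 143.]))]
lever_knob [(0.95, array([0.5589, 0.0082, 0.1126]), array([311., 145.]))]
stem []
valve [(0.88, array([ 0.5378, -0.1282,  0.0789]), array([312., 222.])), (0.15, array([ 0.6432, -0.1025,  0.0309]), array([360., 186.]))]
pivot [315.7461 169.6712]
knob [312.04   131.6948]
axis [317.3619 278.8697]
wknob [347.9447 275.9493]
```

View pics/w1.png

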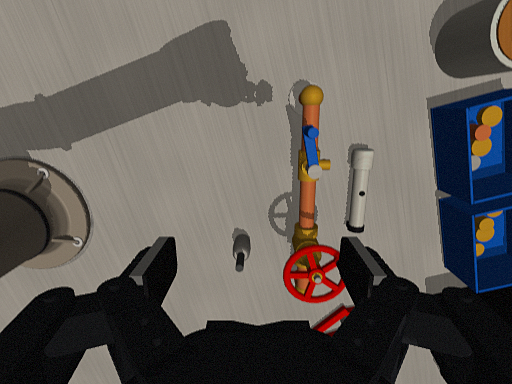

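The wrist image agrees with the projected estimates. Lever knob top is at (312,131), pivot at (315,171) and stem at (317,279), all within about 2 px. Next I go over the lever knob.

```bash
python3 -c "
from h import *
goto([0.558,0.032,0.20]); goto([0.558,0.032,0.134])"
```

```text
offset [0.075 0.145 0.393] turn [0. 0. 0.]
offset [0.075 0.145 0.525] turn [0. 0. 0.]
```

Emit:
{"op": "carry_out", "data": {
  "offset": [
    [0.075,0.145,0.1],
    [0.075,0.145,0.2],
    [0.075,0.145,0.3],
    [0.075,0.145,0.35],
    [0.075,0.145,0.35],
    [0.075,0.145,0.35]
  ],
  "turn": [
    [0,0,0],
    [0,0,0],
    [0,0,0],
    [0,0,0],
    [0,0,0],
    [0,0,0]
  ],
  "hand": 0.5,
  "force": 25
}}

```text
clock: 3.95
tcp_pos: [0.5575, 0.0311, 0.2208]
orientation: [-2.492, -1.911, 0.005]
contact_force: [-0.0, 0.4, 0.3]
grip_width: 0.0427
```

```bash
python3 - <<'E'
from h import *
o=st(); f=grab('wrist'); cv2.imwrite('pics/w2.png',f['pixels'][:,:,::-1])
for X in((.558,.032,.15),(.558,.032,.112),(.558,-.03,.112)): print(proj(f,X))
print([(d['score'],w(f,d['xyz'])) for d in look_for('lever_knob','wrist')])
goto([0.558,0.032,0.134])
E
```

```text
{'clock': 3.95, 'tcp_pos': [0.5575, 0.0311, 0.2208], 'orientation': [-2.4924, -1.9111, 0.0048], 'contact_force': [-0.048, 0.391, 0.2745], 'moment': [-0.0221, 0.0116, -0.0257], 'grip_width': 0.0427}
[259.08830778 204.04516152]
[259.03384418 189.7852769 ]
[275.71914612 249.8453605 ]
[(0.9, array([0.56198884, 0.02500879, 0.11590482]))]
offset [ 0.002 -0.004  0.18 ] turn [0. 0. 0.]
```

View pics/w2.png

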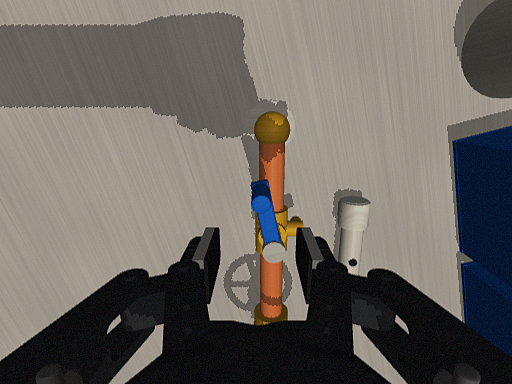

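The lever knob's top is at (262,203) against a predicted (259,204), about 1 mm off, and it lies between the jaws. I descend and close.

Emit:
{"op": "carry_out", "data": {
  "offset": [
    [0,0,0.08],
    [0,0,0.15],
    [0,0,0.175],
    [0,0,0.175],
    [0,0,0.175]
  ],
  "turn": [
    [0,0,0],
    [0,0,0],
    [0,0,0],
    [0,0,0],
    [0,0,0]
  ]
}}

```text
clock: 4.55
tcp_pos: [0.5597, 0.0303, 0.1362]
orientation: [2.494, 1.909, 0.005]
contact_force: [0.6, 0.9, 0.0]
grip_width: 0.043
```

Emit:
{"op": "carry_out", "data": {
  "offset": [
    [0,0,0],
    [0,0,0],
    [0,0,0],
    [0,0,0],
    [0,0,0]
  ],
  "turn": [
    [0,0,0],
    [0,0,0],
    [0,0,0],
    [0,0,0],
    [0,0,0]
  ],
  "hand": 1,
  "force": 25
}}

```text
clock: 5.05
tcp_pos: [0.5594, 0.0306, 0.135]
orientation: [2.494, 1.909, 0.004]
contact_force: [0.9, 1.4, 6.4]
grip_width: 0.0154
```

```bash
cat >> h.py <<'E'
def arc(c,rad,angs,a_meas=None):
    "offsets (fractions, tool axes) from the present pose for going round circle to angs (deg)"
    o=r.get_obs(); M=Ro.from_rotvec(o['orientation']).as_matrix(); p=np.array(o['tcp_pos'])
    a0=np.degrees(np.arctan2(p[1]-c[1],p[0]-c[0])); print('now angle %.1f radius %.4f'%(a0,np.hypot(p[0]-c[0],p[1]-c[1])))
    for a in angs:
        X=np.array([c[0]+rad*np.cos(np.radians(a)),c[1]+rad*np.sin(np.radians(a)),p[2]]); d=M.T@(X-p)/.5; print(a,[round(d[0],3),round(d[1],3),0])
E
python3 -c "
from h import *
st(); arc((.558,-.030),.062,[95,100,105,110,115,120,125,130])"
```

```text
{'clock': 5.05, 'tcp_pos': [0.5594, 0.0306, 0.135], 'orientation': [2.4935, 1.9093, 0.004], 'contact_force': [0.8959, 1.3745, 6.4058], 'moment': [0.118, -0.1705, 0.0189], 'grip_width': 0.0154}
now angle 88.7 radius 0.0606
95 [np.float64(-0.001), np.float64(-0.014), 0]
100 [np.float64(-0.005), np.float64(-0.024), 0]
105 [np.float64(-0.01), np.float64(-0.033), 0]
110 [np.float64(-0.016), np.float64(-0.042), 0]
115 [np.float64(-0.023), np.float64(-0.051), 0]
120 [np.float64(-0.03), np.float64(-0.059), 0]
125 [np.float64(-0.038), np.float64(-0.066), 0]
130 [np.float64(-0.047), np.float64(-0.073), 0]
```

Gripped at 15.4 mm. The 6 N vertical force suggests light contact, so I ease up 2 mm while turning.

Emit:
{"op": "carry_out", "data": {
  "offset": [
    [-0.001,-0.014,-0.004],
    [-0.005,-0.024,-0.004],
    [-0.01,-0.033,-0.004],
    [-0.016,-0.042,-0.004],
    [-0.023,-0.051,-0.004],
    [-0.03,-0.059,-0.004],
    [-0.038,-0.066,-0.004],
    [-0.047,-0.073,-0.004]
  ],
  "turn": [
    [0,0,0],
    [0,0,0],
    [0,0,0],
    [0,0,0],
    [0,0,0],
    [0,0,0],
    [0,0,0],
    [0,0,0]
  ]
}}

```text
clock: 5.85
tcp_pos: [0.5185, 0.0182, 0.1364]
orientation: [2.491, 1.911, 0.006]
contact_force: [6.0, 4.0, -3.1]
grip_width: 0.0151
```

```bash
python3 -c "
from h import *
st(); arc((.558,-.030),.062,[130,135,140,145,150,153,156,158])"
```

```text
{'clock': 5.85, 'tcp_pos': [0.5185, 0.0182, 0.1364], 'orientation': [2.4911, 1.9109, 0.0055], 'contact_force': [6.0446, 4.005, -3.0948], 'moment': [0.8563, -1.43, 0.3559], 'grip_width': 0.0151}
now angle 129.4 radius 0.0623
130 [np.float64(-0.001), np.float64(-0.0), 0]
135 [np.float64(-0.011), np.float64(-0.006), 0]
140 [np.float64(-0.02), np.float64(-0.011), 0]
145 [np.float64(-0.03), np.float64(-0.015), 0]
150 [np.float64(-0.04), np.float64(-0.019), 0]
153 [np.float64(-0.047), np.float64(-0.02), 0]
156 [np.float64(-0.053), np.float64(-0.021), 0]
158 [np.float64(-0.057), np.float64(-0.022), 0]
```

Emit:
{"op": "carry_out", "data": {
  "offset": [
    [-0.011,-0.006,0.002],
    [-0.02,-0.011,0.002],
    [-0.03,-0.015,0.002],
    [-0.04,-0.019,0.002],
    [-0.047,-0.02,0.002],
    [-0.053,-0.021,0.002],
    [-0.057,-0.022,0.002],
    [-0.057,-0.022,0.002]
  ],
  "turn": [
    [0,0,0],
    [0,0,0],
    [0,0,0],
    [0,0,0],
    [0,0,0],
    [0,0,0],
    [0,0,0],
    [0,0,0]
  ]
}}

```text
clock: 6.65
tcp_pos: [0.4996, -0.0069, 0.1355]
orientation: [2.494, 1.91, 0.003]
contact_force: [2.2, 4.4, 4.5]
grip_width: 0.0152
```

```bash
python3 -c "
from h import *
st(); arc((.558,-.030),.062,[160,162,164,165,166,167])"
```

```text
{'clock': 6.65, 'tcp_pos': [0.4996, -0.0069, 0.1355], 'orientation': [2.4935, 1.9104, 0.0033], 'contact_force': [2.2351, 4.3633, 4.4995], 'moment': [0.7571, -0.6358, 0.197], 'grip_width': 0.0152}
now angle 158.4 radius 0.0628
160 [np.float64(-0.004), np.float64(0.001), 0]
162 [np.float64(-0.008), np.float64(0.001), 0]
164 [np.float64(-0.012), np.float64(0.001), 0]
165 [np.float64(-0.014), np.float64(0.001), 0]
166 [np.float64(-0.017), np.float64(0.001), 0]
167 [np.float64(-0.019), np.float64(0.001), 0]
```

Emit:
{"op": "carry_out", "data": {
  "offset": [
    [-0.004,0,0],
    [-0.008,0,0],
    [-0.012,0,0],
    [-0.014,0,0],
    [-0.014,0,0]
  ],
  "turn": [
    [0,0,0],
    [0,0,0],
    [0,0,0],
    [0,0,0],
    [0,0,0]
  ]
}}

```text
clock: 7.15
tcp_pos: [0.4968, -0.0137, 0.1352]
orientation: [-2.493, -1.91, -0.0]
contact_force: [-0.4, 4.1, 7.3]
grip_width: 0.0155
```

Emit:
{"op": "carry_out", "data": {
  "offset": [
    [-0.003,0,0],
    [-0.003,0,0],
    [-0.003,0,0]
  ],
  "turn": [
    [0,0,0],
    [0,0,0],
    [0,0,0]
  ]
}}

```text
clock: 7.45
tcp_pos: [0.4965, -0.0146, 0.1352]
orientation: [-2.492, -1.91, -0.001]
contact_force: [-0.1, 5.0, 7.1]
grip_width: 0.0152
```

Emit:
{"op": "carry_out", "data": {
  "offset": [
    [-0.003,0,0],
    [-0.003,0,0],
    [-0.003,0,0]
  ],
  "turn": [
    [0,0,0],
    [0,0,0],
    [0,0,0]
  ]
}}

```text
clock: 7.75
tcp_pos: [0.496, -0.0162, 0.1352]
orientation: [-2.492, -1.91, -0.001]
contact_force: [-0.2, 4.6, 7.3]
grip_width: 0.0154
```

Emit:
{"op": "carry_out", "data": {
  "offset": [
    [-0.003,0,0],
    [-0.003,0,0],
    [-0.003,0,0]
  ],
  "turn": [
    [0,0,0],
    [0,0,0],
    [0,0,0]
  ]
}}

```text
clock: 8.05
tcp_pos: [0.4955, -0.0178, 0.1351]
orientation: [-2.493, -1.91, -0.0]
contact_force: [-1.3, 4.6, 6.6]
grip_width: 0.0149
```

```bash
python3 - <<'E'
from h import *
f=grab('scene');g=grab('wrist');s=grab('side')
c=proj(f,[.53,-.02,.12]).astype(int); a=f['pixels'][c[1]-40:c[1]+40,c[0]-50:c[0]+50]
c2=proj(s,[.53,-.02,.12]).astype(int); a2=s['pixels'][c2[1]-40:c2[1]+40,c2[0]-50:c2[0]+50]
left=np.vstack([cv2.resize(a,(400,300),interpolation=3)[:,:,::-1],cv2.resize(a2,(400,300),interpolation=3)[:,:,::-1]])
right=cv2.resize(g['pixels'][:,:,::-1],(400,300)); right=np.vstack([right,np.zeros_like(right)])
cv2.imwrite('pics/c.png',np.hstack([left,right])); print(c,c2)
for X in((.558,-.03,.112),(.498,-.0135,.15),(.498,-.0135,.112)): print(proj(f,X),proj(s,X),proj(g,X))
E
```

```text
[253 192] [254 187]
[254.79191725 202.15557365] [264.97074138 189.29842091] [365.85013914 225.71272439]
[249.5051052  178.81284619] [243.30228095 179.2988161 ] [261.7185396  258.39061766]
[249.80787242 185.72683816] [243.45320306 190.60650807] [260.95738253 225.02417818]
```

View pics/c.png

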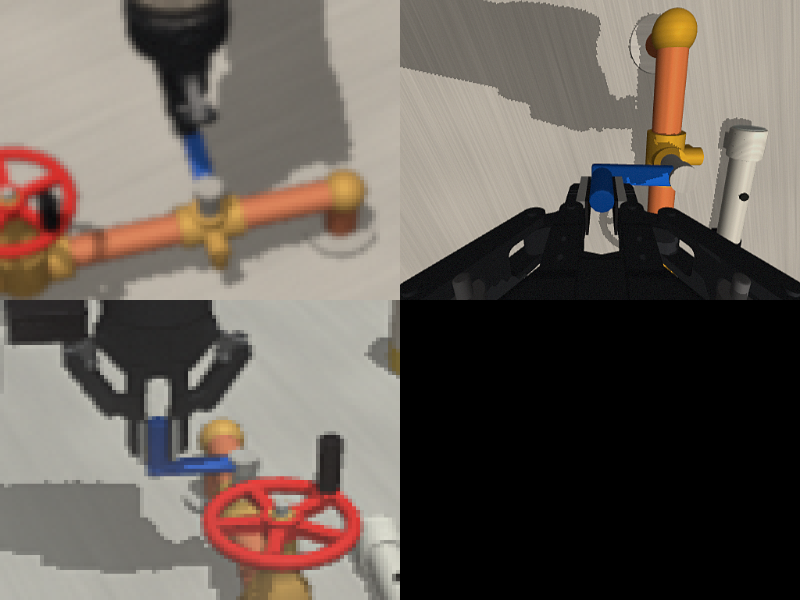

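```bash
python3 - <<'E'
from h import *
g=grab('wrist');H=cv2.cvtColor(g['pixels'],cv2.COLOR_RGB2HSV)
b=(H[...,0]>100)&(H[...,0]<125)&(H[...,1]>150)&(H[...,2]>60)
P=[]
for u in range(250,330,4):
    v=np.where(b[150:280,u])[0]
    if len(v): P.append(ray(g,u,150+v[0],.112)[:2]); 
P=np.array(P); 
def ang(P):
    l=cv2.fitLine(P.astype('float32'),cv2.DIST_HUBER,0,.01,.01).ravel(); return np.degrees(np.arctan2(l[1],l[0])),l
print('lever edge',ang(P),P[[0,-1]])
o=(H[...,0]>3)&(H[...,0]<14)&(H[...,1]>110)
L=[];R=[]
for v in range(60,155,5):
    u=np.where(o[v,300:420])[0]
    if len(u)>8: L.append(ray(g,300+u[0],v,.06)[:2]);R.append(ray(g,300+u[-1],v,.06)[:2])
print('pipe',ang(np.array(L)),ang(np.array(R)),len(L))
E
```

```text
lever edge (np.float32(-16.240055), array([ 0.9600984 , -0.27966237,  0.516018  , -0.00899977], dtype=float32)) [[ 0.49425353 -0.0026613 ]
 [ 0.53684412 -0.01534579]]
pipe (np.float32(75.58445), array([0.24895273, 0.96851563, 0.55936617, 0.03786146], dtype=float32)) (np.float32(75.873405), array([0.2440651 , 0.96975887, 0.5849285 , 0.0275035 ], dtype=float32)) 19
```

Emit:
{"op": "carry_out", "data": {
  "offset": [
    [-0.004,0,0],
    [-0.004,0,0],
    [-0.004,0,0]
  ],
  "turn": [
    [0,0,0],
    [0,0,0],
    [0,0,0]
  ]
}}

```text
clock: 8.55
tcp_pos: [0.495, -0.0197, 0.1351]
orientation: [-2.493, -1.91, -0.0]
contact_force: [0.0, 4.5, 6.6]
grip_width: 0.0153
```

```bash
python3 - <<'E'
from h import *
st();g=grab('wrist');H=cv2.cvtColor(g['pixels'],cv2.COLOR_RGB2HSV)
b=(H[...,0]>100)&(H[...,0]<125)&(H[...,1]>150)&(H[...,2]>60)
P=[]
for u in range(250,330,4):
    v=np.where(b[150:280,u])[0]
    if len(v): P.append(ray(g,u,150+v[0],.112)[:2])
P=np.array(P); print(P[[0,-1]]); l=cv2.fitLine(P.astype('float32'),cv2.DIST_HUBER,0,.01,.01).ravel(); print(np.degrees(np.arctan2(l[1],l[0])))
E
```

```text
{'clock': 8.55, 'tcp_pos': [0.495, -0.0197, 0.1351], 'orientation': [-2.4925, -1.9098, -0.0003], 'contact_force': [0.0468, 4.5174, 6.5807], 'moment': [0.9755, -0.0077, 0.1895], 'grip_width': 0.0153}
[[ 0.49371571 -0.00458168]
 [ 0.53654125 -0.01603735]]
-14.975947
```

Emit:
{"op": "carry_out", "data": {
  "offset": [
    [-0.003,0,0],
    [-0.003,0,0],
    [-0.003,0,0]
  ],
  "turn": [
    [0,0,0],
    [0,0,0],
    [0,0,0]
  ]
}}

```text
clock: 8.9
tcp_pos: [0.4946, -0.0212, 0.1351]
orientation: [-2.493, -1.91, -0.0]
contact_force: [-0.6, 4.8, 6.5]
grip_width: 0.015
```

Emit:
{"op": "carry_out", "data": {
  "offset": [
    [-0.003,0,0],
    [-0.003,0,0],
    [-0.003,0,0]
  ],
  "turn": [
    [0,0,0],
    [0,0,0],
    [0,0,0]
  ]
}}

```text
clock: 9.2
tcp_pos: [0.4944, -0.0218, 0.1351]
orientation: [-2.492, -1.91, -0.001]
contact_force: [0.9, 6.6, 5.7]
grip_width: 0.0149
```

The force rose to 6.6 N and the tool moved only 0.6 of the 1.5 mm asked: that is the stop. I release and lift.

Emit:
{"op": "carry_out", "data": {
  "offset": [
    [0,0,0],
    [0,0,0],
    [0,0,0],
    [0,0,0],
    [0,0,0]
  ],
  "turn": [
    [0,0,0],
    [0,0,0],
    [0,0,0],
    [0,0,0],
    [0,0,0]
  ],
  "hand": 0.5
}}

```text
clock: 9.7
tcp_pos: [0.4941, -0.0238, 0.1348]
orientation: [-2.495, -1.909, 0.001]
contact_force: [-0.5, 0.3, -0.8]
grip_width: 0.0427
```

Emit:
{"op": "carry_out", "data": {
  "offset": [
    [0,0,-0.1],
    [0,0,-0.2],
    [0,0,-0.3],
    [0,0,-0.36],
    [0,0,-0.36]
  ],
  "turn": [
    [0,0,0],
    [0,0,0],
    [0,0,0],
    [0,0,0],
    [0,0,0]
  ]
}}

```text
clock: 10.2
tcp_pos: [0.4967, -0.0239, 0.3191]
orientation: [2.493, 1.908, 0.012]
contact_force: [0.4, 0.7, 0.5]
grip_width: 0.043
```

```bash
python3 - <<'E'
from h import *
st();g=grab('wrist');f=grab('scene');s=grab('side')
def crop(f,X,h,w,sz):
    c=proj(f,X).astype(int); return cv2.resize(f['pixels'][c[1]-h:c[1]+h,c[0]-w:c[0]+w],sz,interpolation=3)[:,:,::-1]
L=np.vstack([crop(f,[.53,-.1,.15],45,60,(400,300)),crop(s,[.53,-.1,.15],45,60,(400,300))])
cv2.imwrite('pics/d.png',np.hstack([L,np.vstack([cv2.resize(g['pixels'][:,:,::-1],(400,300)),np.zeros((300,400,3),'uint8')])]))
print(proj(f,[.53,-.1,.15]).astype(int),proj(s,[.53,-.1,.15]).astype(int))
for X in((.518,-.174,.174),(.556,-.157,.206),(.556,-.157,.166)): print(proj(f,X),proj(s,X),proj(g,X))
goto([.556,-.157,.25]); goto([.556,-.157,.192])
E
```

```text
{'clock': 10.2, 'tcp_pos': [0.4967, -0.0239, 0.3191], 'orientation': [2.4927, 1.9076, 0.0122], 'contact_force': [0.4392, 0.6501, 0.5224], 'moment': [-0.0186, 0.0419, -0.0231], 'grip_width': 0.043}
[229 198] [265 192]
[204.53981465 202.13710939] [273.59008666 200.9401384 ] [308.68943469 297.34788748]
[214.82154307 203.46116135] [284.99776145 183.61846975] [347.10496403 295.78232637]
[215.98716367 210.72225115] [284.2973544  196.86315089] [336.25870867 273.55227472]
offset [-0.226  0.19   0.128] turn [0. 0. 0.]
offset [-0.226  0.19   0.244] turn [0. 0. 0.]
```

View pics/d.png

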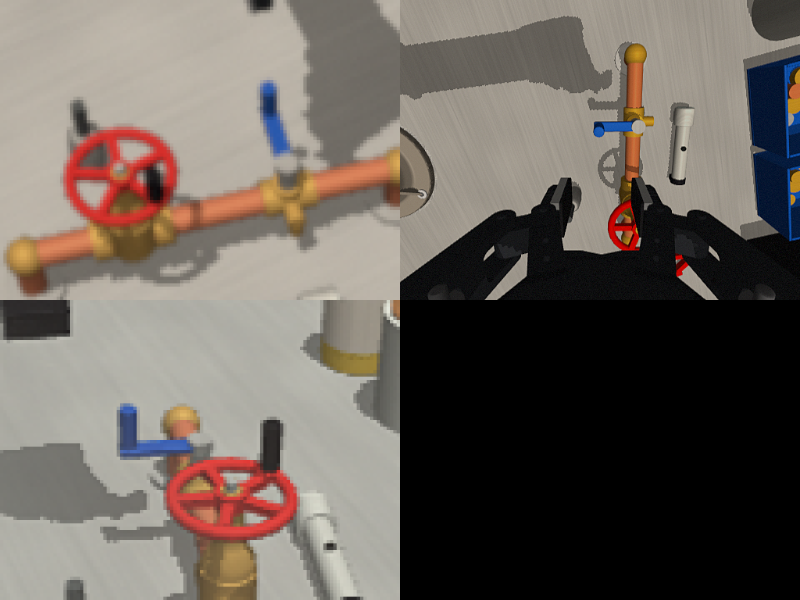

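The lever is square across the pipe. The wheel knob's top is at scene (215,203) and side (286,183), agreeing with (0.557,-0.157). I go above it and check from near.

Emit:
{"op": "carry_out", "data": {
  "offset": [
    [-0.09,0.09,0],
    [-0.18,0.18,0],
    [-0.226,0.192,0.08],
    [-0.226,0.192,0.11],
    [-0.226,0.192,0.11],
    [-0.226,0.192,0.11]
  ],
  "turn": [
    [0,0,0],
    [0,0,0],
    [0,0,0],
    [0,0,0],
    [0,0,0],
    [0,0,0]
  ]
}}

```text
clock: 10.95
tcp_pos: [0.5567, -0.1573, 0.2586]
orientation: [-2.493, -1.908, 0.004]
contact_force: [-0.4, 0.9, 0.3]
grip_width: 0.0428
```

```bash
python3 - <<'E'
from h import *
st();g=grab('wrist'); cv2.imwrite('pics/w3.png',g['pixels'][:,:,::-1])
for X in((.518,-.174,.174),(.557,-.157,.206),(.557,-.157,.166)): print(proj(g,X))
goto([.557,-.157,.192])
E
```

```text
{'clock': 10.95, 'tcp_pos': [0.5567, -0.1573, 0.2586], 'orientation': [-2.4935, -1.9075, 0.0044], 'contact_force': [-0.4097, 0.8713, 0.2949], 'moment': [-0.0176, 0.0067, 0.01], 'grip_width': 0.0428}
[219.49583205 229.14057925]
[259.1757163  213.64526021]
[259.14263054 196.0981578 ]
offset [-0.001 -0.001  0.135] turn [0. 0. 0.]
```

View pics/w3.png

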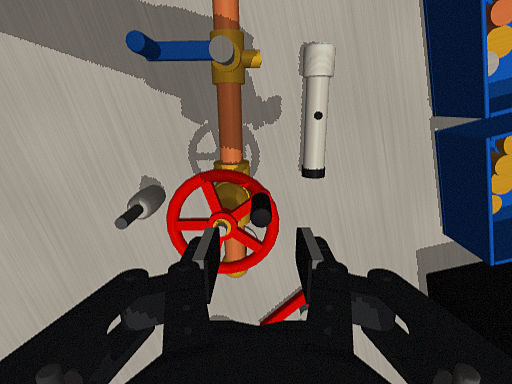

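The knob top is at (261,216) against a predicted (259,214), and the stem at (223,228) against (219.5,229). That refines the axis to about (0.5205,-0.1748). I descend, then grip harder.

Emit:
{"op": "carry_out", "data": {
  "offset": [
    [-0.003,0.004,0.06],
    [-0.003,0.004,0.11],
    [-0.003,0.004,0.132],
    [-0.003,0.004,0.132],
    [-0.003,0.004,0.132]
  ],
  "turn": [
    [0,0,0],
    [0,0,0],
    [0,0,0],
    [0,0,0],
    [0,0,0]
  ]
}}

```text
clock: 11.5
tcp_pos: [0.5599, -0.1593, 0.1952]
orientation: [2.493, 1.91, 0.002]
contact_force: [-0.1, -0.8, 0.9]
grip_width: 0.0425
```

Emit:
{"op": "carry_out", "data": {
  "offset": [
    [0,0,0],
    [0,0,0],
    [0,0,0],
    [0,0,0],
    [0,0,0]
  ],
  "turn": [
    [0,0,0],
    [0,0,0],
    [0,0,0],
    [0,0,0],
    [0,0,0]
  ],
  "hand": 1,
  "force": 60
}}

```text
clock: 12.0
tcp_pos: [0.5596, -0.1599, 0.1951]
orientation: [2.494, 1.909, 0.002]
contact_force: [-1.3, 0.9, 6.6]
grip_width: 0.0139
```

```bash
python3 -c "
from h import *
st(); arc((.5205,-.1748),.042,[23,27,32,37,42,47,52])"
```

```text
{'clock': 12.0, 'tcp_pos': [0.5596, -0.1599, 0.1951], 'orientation': [2.4942, 1.9089, 0.0019], 'contact_force': [-1.2671, 0.8565, 6.5922], 'moment': [0.1234, 0.4893, -0.034], 'grip_width': 0.0139}
now angle 20.8 radius 0.0418
23 [np.float64(0.003), np.float64(-0.002), 0]
27 [np.float64(0.007), np.float64(-0.005), 0]
32 [np.float64(0.012), np.float64(-0.011), 0]
37 [np.float64(0.017), np.float64(-0.016), 0]
42 [np.float64(0.021), np.float64(-0.022), 0]
47 [np.float64(0.025), np.float64(-0.028), 0]
52 [np.float64(0.028), np.float64(-0.035), 0]
```

Emit:
{"op": "carry_out", "data": {
  "offset": [
    [0.003,-0.002,0],
    [0.007,-0.005,0],
    [0.012,-0.011,0],
    [0.017,-0.016,0],
    [0.017,-0.016,0]
  ],
  "turn": [
    [0,0,0],
    [0,0,0],
    [0,0,0],
    [0,0,0],
    [0,0,0]
  ]
}}

```text
clock: 12.5
tcp_pos: [0.5543, -0.1494, 0.1951]
orientation: [2.493, 1.909, 0.002]
contact_force: [-0.8, 0.2, 5.9]
grip_width: 0.0138
```

```bash
cat >> h.py <<'E'
def tang(c):
    o=r.get_obs(); p=o['tcp_pos']; a=np.arctan2(p[1]-c[1],p[0]-c[0]); F=o['contact_force']
    print('tangential %.1f radial %.1f'%(-F[0]*np.sin(a)+F[1]*np.cos(a),F[0]*np.cos(a)+F[1]*np.sin(a)))
E
python3 -c "
from h import *
C=(.5205,-.1748)
st(); tang(C); arc(C,.042,[37,42,47,52,57,62])"
```

```text
{'clock': 12.5, 'tcp_pos': [0.5543, -0.1494, 0.1951], 'orientation': [2.4932, 1.909, 0.0025], 'contact_force': [-0.7538, 0.2085, 5.8805], 'moment': [-0.0736, 0.2431, 0.0046], 'grip_width': 0.0138}
tangential 0.6 radial -0.5
now angle 36.8 radius 0.0423
37 [np.float64(-0.0), np.float64(-0.001), 0]
42 [np.float64(0.004), np.float64(-0.007), 0]
47 [np.float64(0.008), np.float64(-0.013), 0]
52 [np.float64(0.011), np.float64(-0.019), 0]
57 [np.float64(0.013), np.float64(-0.026), 0]
62 [np.float64(0.015), np.float64(-0.033), 0]
```

Emit:
{"op": "carry_out", "data": {
  "offset": [
    [0.004,-0.007,0],
    [0.008,-0.013,0],
    [0.008,-0.013,0]
  ],
  "turn": [
    [0,0,0],
    [0,0,0],
    [0,0,0]
  ]
}}

```text
clock: 12.8
tcp_pos: [0.5494, -0.1437, 0.1951]
orientation: [2.493, 1.909, 0.003]
contact_force: [-0.4, 0.6, 7.2]
grip_width: 0.0141
```

Emit:
{"op": "carry_out", "data": {
  "offset": [
    [0.003,-0.006,0],
    [0.005,-0.013,0],
    [0.005,-0.013,0]
  ],
  "turn": [
    [0,0,0],
    [0,0,0],
    [0,0,0]
  ]
}}

```text
clock: 13.1
tcp_pos: [0.5441, -0.1392, 0.1951]
orientation: [2.493, 1.909, 0.005]
contact_force: [-0.0, 1.5, 6.4]
grip_width: 0.014
```

```bash
python3 -c "
from h import *
C=(.5205,-.1748)
st(); tang(C); arc(C,.042,[57,62,67,72,77])"
```

```text
{'clock': 13.1, 'tcp_pos': [0.5441, -0.1392, 0.1951], 'orientation': [2.4926, 1.9094, 0.0046], 'contact_force': [-0.0045, 1.4838, 6.3965], 'moment': [0.1969, -0.0964, 0.0259], 'grip_width': 0.014}
tangential 0.8 radial 1.2
now angle 56.4 radius 0.0427
57 [np.float64(-0.001), np.float64(-0.001), 0]
62 [np.float64(0.001), np.float64(-0.008), 0]
67 [np.float64(0.002), np.float64(-0.015), 0]
72 [np.float64(0.003), np.float64(-0.023), 0]
77 [np.float64(0.003), np.float64(-0.03), 0]
```

Still free at 56° (36° of play so far). Continuing in steps of about 10°.

Emit:
{"op": "carry_out", "data": {
  "offset": [
    [0.001,-0.008,0],
    [0.002,-0.015,0],
    [0.002,-0.015,0]
  ],
  "turn": [
    [0,0,0],
    [0,0,0],
    [0,0,0]
  ]
}}

```text
clock: 13.4
tcp_pos: [0.5375, -0.1355, 0.1952]
orientation: [2.492, 1.911, 0.006]
contact_force: [1.3, 3.0, 7.4]
grip_width: 0.0141
```

Emit:
{"op": "carry_out", "data": {
  "offset": [
    [0.001,-0.008,0],
    [0.001,-0.015,0],
    [0.001,-0.015,0]
  ],
  "turn": [
    [0,0,0],
    [0,0,0],
    [0,0,0]
  ]
}}

```text
clock: 13.7
tcp_pos: [0.5303, -0.1329, 0.1952]
orientation: [2.493, 1.911, 0.006]
contact_force: [0.3, 3.7, 6.9]
grip_width: 0.0136
```

```bash
python3 -c "
from h import *
C=(.5205,-.1748)
st(); tang(C); arc(C,.042,[77,82,87,92,97,102])"
```

```text
{'clock': 13.7, 'tcp_pos': [0.5303, -0.1329, 0.1952], 'orientation': [2.4928, 1.9109, 0.0061], 'contact_force': [0.257, 3.7073, 6.9191], 'moment': [0.7546, -0.114, -0.0026], 'grip_width': 0.0136}
tangential 0.6 radial 3.7
now angle 76.9 radius 0.0431
77 [np.float64(-0.002), np.float64(-0.0), 0]
82 [np.float64(-0.003), np.float64(-0.007), 0]
87 [np.float64(-0.004), np.float64(-0.015), 0]
92 [np.float64(-0.006), np.float64(-0.022), 0]
97 [np.float64(-0.008), np.float64(-0.029), 0]
102 [np.float64(-0.011), np.float64(-0.035), 0]
```

Emit:
{"op": "carry_out", "data": {
  "offset": [
    [-0.001,-0.007,0],
    [-0.002,-0.015,0],
    [-0.002,-0.015,0]
  ],
  "turn": [
    [0,0,0],
    [0,0,0],
    [0,0,0]
  ]
}}

```text
clock: 14.0
tcp_pos: [0.5226, -0.1316, 0.1952]
orientation: [2.493, 1.911, 0.006]
contact_force: [-0.3, 4.6, 8.0]
grip_width: 0.0141
```

Emit:
{"op": "carry_out", "data": {
  "offset": [
    [-0.002,-0.007,0],
    [-0.004,-0.014,0],
    [-0.004,-0.014,0]
  ],
  "turn": [
    [0,0,0],
    [0,0,0],
    [0,0,0]
  ]
}}

```text
clock: 14.3
tcp_pos: [0.5188, -0.1317, 0.1957]
orientation: [2.488, 1.909, 0.013]
contact_force: [10.1, 3.0, -0.8]
grip_width: 0.0139
```

```bash
python3 -c "
from h import *
C=(.5205,-.1738)
st(); tang(C); arc(C,.042,[97,102,107,112,117,122])"
```

```text
{'clock': 14.3, 'tcp_pos': [0.5188, -0.1317, 0.1957], 'orientation': [2.4877, 1.9089, 0.0133], 'contact_force': [10.0951, 2.9564, -0.7692], 'moment': [0.7361, -2.4225, 0.0218], 'grip_width': 0.0139}
tangential -10.2 radial 2.5
now angle 92.3 radius 0.0421
97 [np.float64(-0.003), np.float64(-0.006), 0]
102 [np.float64(-0.006), np.float64(-0.013), 0]
107 [np.float64(-0.009), np.float64(-0.019), 0]
112 [np.float64(-0.013), np.float64(-0.025), 0]
117 [np.float64(-0.018), np.float64(-0.031), 0]
122 [np.float64(-0.023), np.float64(-0.036), 0]
```

The drive is felt at about 92°: 10 N tangential, with the tool lagging its command. I'll fit the circle from the free points and plan the driven arc from the commanded pose.

```bash
cat >> h.py <<'E'
def carc(c,cmd,angs,rad=.042):
    M=Ro.from_rotvec([2.4935,1.9095,0]).as_matrix(); 
    for a in angs:
        X=np.array([c[0]+rad*np.cos(np.radians(a)),c[1]+rad*np.sin(np.radians(a))]); d=M.T@np.r_[X-cmd,0]/.5; print(a,d.round(3)[:2].tolist(),'cmd',X.round(4))
E
python3 - <<'E'
from h import *
from scipy.optimize import least_squares
P=np.array([(.5596,-.1599),(.5543,-.1494),(.5494,-.1437),(.5441,-.1392),(.5375,-.1355),(.5303,-.1329),(.5226,-.1316)])
s=least_squares(lambda c:np.hypot(*(P-c).T)-.042,[.52,-.174]); C=s.x; print(C,s.fun.round(4))
print(np.degrees(np.arctan2(*(np.array([.5188,-.1317])-C)[::-1])), np.degrees(np.arctan2(*(P[0]-C)[::-1])))
carc(C,np.array([.5153,-.1317]),range(104,154,7))
E
```

```text
[ 0.51989492 -0.1735629 ] [-0.      0.     -0.      0.     -0.0001 -0.      0.    ]
91.49821924515572 18.98882932278285
104 [-0.005, -0.01] cmd [ 0.5097 -0.1328]
111 [-0.011, -0.019] cmd [ 0.5048 -0.1344]
118 [-0.017, -0.027] cmd [ 0.5002 -0.1365]
125 [-0.025, -0.034] cmd [ 0.4958 -0.1392]
132 [-0.033, -0.04] cmd [ 0.4918 -0.1424]
139 [-0.042, -0.045] cmd [ 0.4882 -0.146 ]
146 [-0.051, -0.049] cmd [ 0.4851 -0.1501]
153 [-0.061, -0.051] cmd [ 0.4825 -0.1545]
```

Emit:
{"op": "carry_out", "data": {
  "offset": [
    [-0.005,-0.01,0],
    [-0.011,-0.019,0],
    [-0.017,-0.027,0],
    [-0.025,-0.034,0],
    [-0.033,-0.04,0],
    [-0.042,-0.045,0],
    [-0.051,-0.049,0],
    [-0.061,-0.051,0]
  ],
  "turn": [
    [0,0,0],
    [0,0,0],
    [0,0,0],
    [0,0,0],
    [0,0,0],
    [0,0,0],
    [0,0,0],
    [0,0,0]
  ]
}}

```text
clock: 15.1
tcp_pos: [0.4843, -0.151, 0.1951]
orientation: [-2.488, -1.913, -0.012]
contact_force: [1.3, 15.0, 12.6]
grip_width: 0.0141
```

```bash
python3 -c "
from h import *
C=(.5199,-.1736)
st(); tang(C); arc(C,.042,[]); carc(C,np.array([.4825,-.1545]),range(160,215,7))"
```

```text
{'clock': 15.1, 'tcp_pos': [0.4843, -0.151, 0.1951], 'orientation': [-2.4876, -1.9135, -0.0116], 'contact_force': [1.308, 15.0333, 12.5529], 'moment': [3.3722, -0.4799, 0.0216], 'grip_width': 0.0141}
tangential -13.4 radial 7.0
now angle 147.5 radius 0.0422
160 [-0.01, -0.002] cmd [ 0.4804 -0.1592]
167 [-0.02, -0.002] cmd [ 0.479  -0.1642]
174 [-0.031, -0.001] cmd [ 0.4781 -0.1692]
181 [-0.041, 0.001] cmd [ 0.4779 -0.1743]
188 [-0.05, 0.005] cmd [ 0.4783 -0.1794]
195 [-0.06, 0.01] cmd [ 0.4793 -0.1845]
202 [-0.068, 0.015] cmd [ 0.481  -0.1893]
209 [-0.076, 0.022] cmd [ 0.4832 -0.194 ]
```

Driving with 13.4 N, and the radius holds. Continuing.

Emit:
{"op": "carry_out", "data": {
  "offset": [
    [-0.01,-0.002,0],
    [-0.02,-0.002,0],
    [-0.031,-0.001,0],
    [-0.041,0.001,0],
    [-0.05,0.005,0],
    [-0.06,0.01,0],
    [-0.068,0.015,0],
    [-0.076,0.022,0]
  ],
  "turn": [
    [0,0,0],
    [0,0,0],
    [0,0,0],
    [0,0,0],
    [0,0,0],
    [0,0,0],
    [0,0,0],
    [0,0,0]
  ]
}}

```text
clock: 15.9
tcp_pos: [0.4815, -0.1922, 0.1945]
orientation: [-2.487, -1.908, -0.004]
contact_force: [-7.9, 10.7, 17.4]
grip_width: 0.0136
```

```bash
python3 -c "
from h import *
C=(.5199,-.1736)
st(); tang(C); arc(C,.042,[]); carc(C,np.array([.4832,-.194]),range(216,272,7))"
```

```text
{'clock': 15.9, 'tcp_pos': [0.4815, -0.1922, 0.1945], 'orientation': [-2.4869, -1.9076, -0.0039], 'contact_force': [-7.858, 10.7198, 17.428], 'moment': [2.6477, 1.4846, 0.0284], 'grip_width': 0.0136}
tangential -13.1 radial 2.4
now angle -154.2 radius 0.0427
216 [-0.007, 0.007] cmd [ 0.4859 -0.1983]
223 [-0.013, 0.016] cmd [ 0.4892 -0.2022]
230 [-0.018, 0.025] cmd [ 0.4929 -0.2058]
237 [-0.021, 0.034] cmd [ 0.497  -0.2088]
244 [-0.024, 0.044] cmd [ 0.5015 -0.2113]
251 [-0.025, 0.055] cmd [ 0.5062 -0.2133]
258 [-0.025, 0.065] cmd [ 0.5112 -0.2147]
265 [-0.024, 0.075] cmd [ 0.5162 -0.2154]
```

Emit:
{"op": "carry_out", "data": {
  "offset": [
    [-0.007,0.007,0],
    [-0.013,0.016,0],
    [-0.018,0.025,0],
    [-0.021,0.034,0],
    [-0.024,0.044,0],
    [-0.025,0.055,0],
    [-0.025,0.065,0],
    [-0.024,0.075,0]
  ],
  "turn": [
    [0,0,0],
    [0,0,0],
    [0,0,0],
    [0,0,0],
    [0,0,0],
    [0,0,0],
    [0,0,0],
    [0,0,0]
  ]
}}

```text
clock: 16.7
tcp_pos: [0.5123, -0.2157, 0.1942]
orientation: [-2.489, -1.904, 0.002]
contact_force: [-13.3, 6.3, 16.8]
grip_width: 0.0136
```

```bash
python3 -c "
from h import *
C=(.5199,-.1736)
st(); tang(C); arc(C,.042,[]); carc(C,np.array([.5162,-.2154]),range(268,286,3))"
```

```text
{'clock': 16.7, 'tcp_pos': [0.5123, -0.2157, 0.1942], 'orientation': [-2.4888, -1.9043, 0.0025], 'contact_force': [-13.2712, 6.3079, 16.8465], 'moment': [1.544, 2.874, -0.0097], 'grip_width': 0.0136}
tangential -14.2 radial -3.8
now angle -100.3 radius 0.0428
268 [0.001, 0.004] cmd [ 0.5184 -0.2156]
271 [0.002, 0.009] cmd [ 0.5206 -0.2156]
274 [0.003, 0.013] cmd [ 0.5228 -0.2155]
277 [0.005, 0.017] cmd [ 0.525  -0.2153]
280 [0.007, 0.021] cmd [ 0.5272 -0.215 ]
283 [0.009, 0.025] cmd [ 0.5293 -0.2145]
```

Emit:
{"op": "carry_out", "data": {
  "offset": [
    [0.001,0.004,0],
    [0.002,0.009,0],
    [0.003,0.013,0],
    [0.005,0.017,0],
    [0.005,0.017,0]
  ],
  "turn": [
    [0,0,0],
    [0,0,0],
    [0,0,0],
    [0,0,0],
    [0,0,0]
  ]
}}

```text
clock: 17.2
tcp_pos: [0.5209, -0.2163, 0.1943]
orientation: [-2.49, -1.904, 0.004]
contact_force: [-12.2, 5.1, 15.5]
grip_width: 0.0141
```

```bash
python3 -c "
from h import *
C=(.5199,-.1736)
st(); tang(C); arc(C,.042,[])"
```

```text
{'clock': 17.2, 'tcp_pos': [0.5209, -0.2163, 0.1943], 'orientation': [-2.4903, -1.9042, 0.0037], 'contact_force': [-12.1891, 5.0889, 15.4567], 'moment': [1.1169, 2.7756, 0.0109], 'grip_width': 0.0141}
tangential -12.1 radial -5.4
now angle -88.7 radius 0.0427
```

At 271.3° against an onset of 91.5°, that is 179.8° of drive. I ease the load off, open and lift.

Emit:
{"op": "carry_out", "data": {
  "offset": [
    [0,-0.003,0],
    [0,-0.006,0],
    [0,-0.006,0]
  ],
  "turn": [
    [0,0,0],
    [0,0,0],
    [0,0,0]
  ]
}}

```text
clock: 17.5
tcp_pos: [0.5202, -0.216, 0.1947]
orientation: [-2.494, -1.908, -0.0]
contact_force: [-4.8, 1.4, 10.7]
grip_width: 0.0139
```

Emit:
{"op": "carry_out", "data": {
  "offset": [
    [0,0,0],
    [0,0,0],
    [0,0,0],
    [0,0,0],
    [0,0,0]
  ],
  "turn": [
    [0,0,0],
    [0,0,0],
    [0,0,0],
    [0,0,0],
    [0,0,0]
  ],
  "hand": 0.5
}}

```text
clock: 18.0
tcp_pos: [0.5211, -0.2161, 0.1938]
orientation: [-2.494, -1.91, 0.0]
contact_force: [1.2, -0.2, 0.3]
grip_width: 0.0427
```

Emit:
{"op": "carry_out", "data": {
  "offset": [
    [0,0,-0.06],
    [0,0,-0.12],
    [0,0,-0.2],
    [0,0,-0.3],
    [-0.1,0,-0.4],
    [-0.2,0,-0.4],
    [-0.2,0,-0.4],
    [-0.2,0,-0.4]
  ],
  "turn": [
    [0,0,0],
    [0,0,0],
    [0,0,0],
    [0,0,0],
    [0,0,0],
    [0,0,0],
    [0,0,0],
    [0,0,0]
  ]
}}

```text
clock: 18.8
tcp_pos: [0.4932, -0.3163, 0.395]
orientation: [2.498, 1.901, -0.0]
contact_force: [0.8, -0.2, 0.0]
grip_width: 0.0424
```

```bash
python3 - <<'E'
from h import *
st();f=grab('scene');s=grab('side')
def crop(f,X,h,w,sz):
    c=proj(f,X).astype(int); return c,cv2.resize(f['pixels'][c[1]-h:c[1]+h,c[0]-w:c[0]+w],sz,interpolation=3)[:,:,::-1]
c1,a=crop(f,[.53,-.1,.15],60,60,(400,400));c2,b=crop(s,[.53,-.1,.15],60,60,(400,400))
cv2.imwrite('pics/e.png',np.hstack([a,b])); print(c1,c2)
C=np.array([.5199,-.1736])
for z in(.206,.186): X=np.r_[C+.042*np.array([np.cos(np.radians(271)),np.sin(np.radians(271))]),z]; print((proj(f,X)-c1+60)*400/120,(proj(s,X)-c2+60)*400/120+[400,0])
for q in('charger_c','clamp_c','brush_c','torch_c','fuse_case_c','jar_c'): print(q,[w(f,d['xyz']).round(3) for d in look_for(q,'scene')[:1]])
E
```

```text
{'clock': 18.8, 'tcp_pos': [0.4932, -0.3163, 0.395], 'orientation': [2.4985, 1.9007, -0.0001], 'contact_force': [0.7685, -0.2455, 0.022], 'moment': [-0.0187, -0.0009, -0.0232], 'grip_width': 0.0424}
[229 198] [265 192]
[ 72.07550988 217.30771964] [657.62922193 222.86497968]
[ 75.0055487 229.551366 ] [656.48002577 245.9504782 ]
charger_c [array([0.442, 0.399, 0.068])]
clamp_c [array([ 0.565, -0.42 ,  0.019])]
brush_c [array([ 0.528, -0.18 ,  0.161])]
torch_c [array([ 0.649, -0.115,  0.035])]
fuse_case_c [array([0.561, 0.441, 0.038])]
jar_c [array([0.556, 0.439, 0.038])]
```

View pics/e.png

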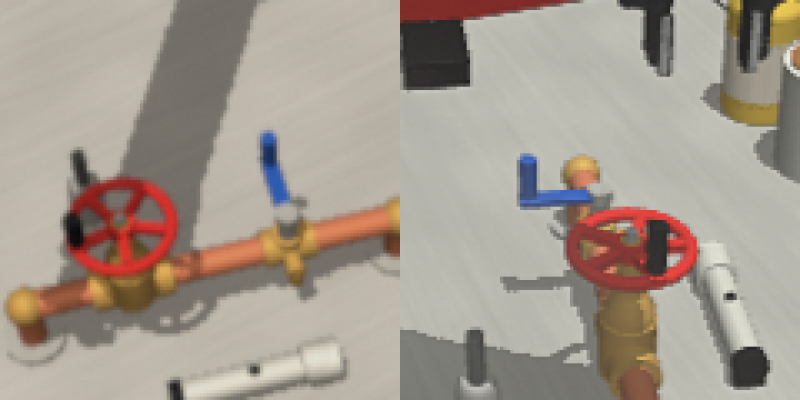

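The wheel knob is at (74,230) in the left crop and (657,246) in the right, exactly where predicted for 271°. The lever is square, and the brush and torch are undisturbed. I'm handing in.

```bash
python3 -c "
from h import *
print(r.hand_in()); st()"
```

```text
the job is handed in; nothing more can be done
None
the job is handed in; nothing more can be done
```

The drain cock is closed, the red valve is opened by about half a turn, and the job is handed in at about 19 s of the 67 s allowed. No verdict is reported.

- **Drain lever:** I gripped its knob and swung it round until the force rose to 6.6 N and it stopped moving, then let go. The final pictures show it square across the pipe. The last camera fit, taken just before the stop, gave about 89°.
- **Handwheel:** It turned free for about 72°, then the drive began at a knob angle of 91.5°, where I felt 10 N, rising to 13–14 N. I carried it on to 271.3°, which is about 180° of drive. I then eased the load off, opened the gripper and lifted away, and the knob showed in both cameras where 271° predicts.
- **Bystanders:** The charger, clamp, torch and fuse case were re-found within about 4 mm of where they started.

**Not confirmed:**
- The network's final brush and jar reports were false matches, on the wheel and the fuse case. The brush is visible in place in the last picture, but the jar was not seen again; the gripper stayed well away from it.
- The 1 mm stem rise is inferred from the knob angle, not measured.
- My last state reading came back empty after hand-in. The one just before showed the gripper clear, with under 1 N on it.

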